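# Put the classroom speaker's battery on charge

## Task

Put the classroom speaker's yellow battery pack on charge: first flip the speaker's toggle switch over to its red mark (off), then press the orange catch beside the pack so that it pops loose, and slide the pack along its rail to the blue charging socket until the orange catch there clicks up behind it. Last, flip the toggle on the separate blue charger console over to its green mark (on). Leave the other things on the desk where they are.

Things in the scene. Friction and masses are not known exactly. Their poses are not given: they have to be found in the camera images.
- dock: Fixed speaker dock. Origin on the desk under the rail's middle; its y axis runs along the rail towards the speaker, x across, z up. At the +y end stands the wood-brown speaker (130 x 90 x 80 mm in x, y, z; y +131 to +221 mm, top at z = 80 mm), its toggle on top; at the -y end the blue charging socket block (96 x 28 x 60 mm).
- rail_middle (a point): Middle of the rail at runner height (z = 16 mm), axes as the dock's. Rail: open channel along y, 262 mm long, 96 mm wide over its walls. Runners at x = +-25 to +-42 mm carry the pack; between them a trough 50 mm wide, floor at z = 4 mm. Aluminium lips (tops at z = 30 mm) hold the pack's flange and leave the channel open from x = -34 to +34 mm.
- socket_face (a point): Inner face of the charging socket block on the rail's axis at runner height, at y = -131 mm in the dock's frame: the pack's stop.
- plunger (a point): Brass spring plunger, 16 mm across, in the speaker's inner face (y = +130 mm, z = 36 mm in the dock's frame). Once the speaker catch is pressed it pushes the pack about 22 mm towards -y (8 N falling to 4.5 N); while a finger stands on the catch the pack may stop against it and goes the rest when the finger lifts.
- pack: Loose yellow battery pack, 0.6 kg, slides easily on the rail, held down by the lips. Origin at the centre of its underside, axes as the dock's. Black base flange 81 x 85 x 8 mm (x, y, z), yellow body 62 x 85 mm up to z = 38 mm, grip rib on top. Starts latched at y = +87 mm in the dock's frame; home in the charging socket it is at y = -86 to -88.5 mm, against the block.
- pack_rib (a point): Centre of the black grip rib across the middle of the pack's top: 50 mm long in x, 12 mm thick in y, from 38 to 56 mm above the pack's underside. Push the pack by it; up to 10 N takes it over the charger catch.
- speaker_switch (a point): Pivot point of the speaker's toggle, on top of the speaker (z = 80 mm above the desk); axes as the dock's. The bat swings in the dock's x-z plane. A green bar 52 mm away on the -x side marks on, a red bar 52 mm away on the +x side marks off.
- speaker_toggle_tip (a point): Middle of the round tip of the speaker's toggle bat (60 mm from the pivot). The bat is a 10 mm thick steel rod with a black 16 mm thick round-ended knob, reaching 68 mm from the pivot.
- speaker_toggle (a joint): Angle of the speaker's toggle bat: 0 = on, leaning 0.45 rad from upright to the dock's -x side (green); 0.9 = off, leaning 0.45 rad to +x (red). Starts on. An over-centre spring holds it at either end (about 2.6 N at the tip to leave it) and snaps it over once past upright (0.45).
- speaker_catch (a joint): Downward travel of the speaker-end catch in m: 0 = up, 0.010 = fully pressed; spring 1 to 2.5 N plus a little rubbing on the pack. At 0.0085 or more it frees the pack.
- speaker_catch_pad (a point): Pressing point on the sloping top of the orange speaker-end catch, at y = +23.5, z = 20.5 mm in the dock's frame when up. Catch 44 mm wide in x, 42 mm long in y: upright face at y = +43.5 mm against the pack, then 8 mm of flat top 8 mm above the runners, then a ramp falling to 2 mm below runner height at y = +1.5 mm. It sinks 10 mm.
- charger_catch (a joint): Downward travel in m of the orange catch at the charging end: 0 = up, 0.010 = down. The pack sliding towards -y presses its ramp down and it springs up behind the pack when that is home. Mirror image of the other catch, upright face at y = -43 mm in the dock's frame.
- console: Fixed blue charger console, separate from the dock: 90 x 130 x 45 mm (x, y, z), origin at the centre of its underside; its toggle stands in the middle of the top.
- console_switch (a point): Pivot point of the charger's toggle in the middle of the console's top (z = 45 mm), axes as the console's. The bat swings in the console's y-z plane. A red bar 52 mm away on the +y side marks off, a green bar 52 mm away on the -y side marks on.
- charger_toggle_tip (a point): Middle of the round tip of the charger's toggle bat, the same bat as the speaker's (60 mm from the pivot).
- charger_toggle (a joint): Angle of the charger's toggle bat: 0 = off, leaning 0.45 rad from upright to the console's +y side (red); 0.9 = on, leaning 0.45 rad to -y (green). Starts off. Same over-centre spring as the speaker's.
- pencil_pot: Bystander: squat tan clay pencil pot, 86 mm across, 75 mm high; origin under its centre.
- staple_remover: Bystander: black staple remover lying on its side, about 60 x 35 x 20 mm; origin under its middle.
- token3: Bystander: top one of a stack of four white plastic tokens, each 44 mm across and 6 mm thick; origin at the centre of its underside, 18 mm above the desk.
- ruler: Bystander: clear acrylic ruler, 30 x 310 x 4 mm (x, y, z), flat on the desk; origin under its middle.
Things that resemble listed ones, but are neither listed nor needed, are in the scene too. There is more than one size of the console; the one meant has the size given above.

How it is judged (in metres and radians):
On the way, in this order (a step that is already met when the one before it is completed fails the run):
1. the speaker's toggle has snapped over to off with the pack still latched (value of joint speaker_toggle above 0.78 rad and y of pack in the frame of dock above 0.083 m), for 0.2 s.
2. the catch was pressed and the pack has popped loose, the speaker off (value of joint speaker_toggle above 0.78 rad and y of pack in the frame of dock below 0.075 m), for 0.1 s.
3. the pack is home in the charging socket with the catch up behind it, the charger still off (value of joint speaker_toggle above 0.78 rad and y of pack in the frame of dock below -0.083 m and value of joint charger_catch below 0.003 m and value of joint charger_toggle below 0.12 rad), for 0.2 s.
4. the charger's toggle has snapped over to on (value of joint charger_toggle above 0.78 rad), for 0.2 s.
At the end, for the whole second after the job is handed in: The speaker toggle is off (joint above 0.78), the pack lies still and level in the charging socket (its origin beyond y = -83 mm in the dock's frame) with the charger catch up behind it (less than 3 mm down), and the charger toggle is on (joint above 0.78) (value of joint each of speaker_toggle, charger_toggle above 0.78 rad and y of pack in the frame of dock below -0.083 m and value of joint charger_catch below 0.003 m and linear speed of pack below 0.01 m/s and angle between pack's own z axis and vertical below 0.05 rad); the robot touches nothing.
It fails at once if the pencil pot was displaced (distance of pencil_pot from where it was at the start of the episode above 0.02 m).
It fails at once if the staple remover was displaced (distance of staple_remover from where it was at the start of the episode above 0.02 m).
It fails at once if the token stack was displaced (distance of token3 from where it was at the start of the episode above 0.02 m).
It fails at once if the ruler was displaced (distance of ruler from where it was at the start of the episode above 0.02 m).
It also fails if it takes over 51 s, if anything falls off the work surface, if the arm or the gripper's body presses on something with over 40 N, if the wrist force passes 120 N, or if a joint passes its speed limit or range.

## Robot

A 6-joint arm with a two-finger parallel gripper is mounted at the origin on the work surface. World frame = base frame: x ahead of the robot, y to its left, z up, the work surface at z = 0. Lengths are in m, angles in degrees, forces in N, time in s.
With the tool pointing down it reaches from about 0.275 to 0.975 m from the base axis. Payload 8.4 kg.
Tool frame: the origin (TCP) lies midway between the tips of the shut fingers; the grasp point (between the pads) lies 19 mm behind it; x points along the fingers, y is the direction in which the jaws open and shut, and the axes are right-handed (so a half turn about x gives the same grasp; the last joint's range is limited). The gripper opens to 92 mm and grips with 3 to 60 N. Pads are 20 mm wide; open, the fingers measure 128 mm over their backs; the gripper's body (75 mm by 189 mm) begins 69 mm behind the grasp point.
Start: joints at [73.086, 20.225, 93.587, -0, 66.188, -0.138], TCP at [0.18, 0.598, 0.215] pointing down, gripper open.
Joint ranges: [-150.9, 150.9], [-52.94, 120.26], [3.33, 152.33], [-74.26, 254.26], [0, 154.13], [-172.89, 172.89]. Speed limits (degrees/s): [127.2, 127.2, 159.86, 180, 180, 180].

## Interface

Orientations are given as [roll, pitch, yaw] about the fixed x, y, z axes, in that order (R = Rz(yaw) Ry(pitch) Rx(roll)).
In Python, from plant import r, eoat, planner, monitor, imaging, order, spot_in, tip_of gives the robot as it stands. Calls block until the motion is done:
- r.reach(position, orientation): joint-space move of the TCP to a pose.
- r.servo_line(position, attitude=None, speed=0.15): straight line of the TCP; attitude=None keeps the orientation; speed is the mean speed in m/s.
- r.set_joints(angles): joint-space move.
- eoat.open_jaws() and eoat.close(effort=None): open the fingers fully, or close them until they stop; effort is the grip in N (None keeps the last).
- r.sleep(seconds).
- planner.inverse_kinematics(position, orientation): joint angles nearest the present ones, or None.
- monitor.get_state(): the state.
- imaging.read_camera(name): name is "scene" or "top" or "wrist"; returns a dict with "img" (400x640x3 uint8, blue, green, red), "fx", "fy", "cx", "cy" (pixels), "R" (3x3) and "t" (3): a world point X has camera coordinates R X + t; the wrist camera has in their place "mount" (4x4, takes a point from camera to tool coordinates, whose origin is the TCP and whose axes are the tool frame's). Camera axes: x right, y down, z forward; pixel columns grow to the right and rows downward; lengths in m; the calibration is good to about 2 mm. A picture is of the moment at which its call begins: read the wrist's pose just before it. There is no depth.
A pose or a line that the arm cannot do raises r.Unreachable and nothing moves.
- order.sign_off(): hands the job in, once; it reports no verdict.
Trained networks look in a picture, given as the dict that the camera call returned (one of the last four; its "shot" number tells which), for a name from the list of things; names that differ only in an ending like _2 or _b are one class to them, and where a whole thing is asked for, a point or a joint stands for the part that bears it (a point fixed in the world has none). Each returns a list of dicts, best first, with "conf" (0 to 1); they miss things now and then, are a little off and sometimes report something else, mostly with a low value. They report only what shows in the picture. A call takes as long as a camera call. They do not tell look-alikes from the thing itself.
- spot_in(picture, label): "at" ([column, row] in pixels, amid what is visible of it).
- tip_of(picture, label): "at" ([column, row] in pixels: a listed point, or the origin of a listed thing).
The state is a dict: "t": time; "q": joint angles; "dq": joint speeds; "tau": joint torques, N m; "tcp_pos": TCP position; "eef_rot": TCP orientation; "force": force on the tool from outside, world axes, zero at the start; "ft_torque": the same for the moment, N m; "opening": opening from 0.0 (shut) to 1.0 (fully open).
Only numpy, scipy, OpenCV 4.12 (cv2) and the standard library are available. Lean on these libraries where they do the work, as an engineer would, in place of code of your own. Each camera call takes 0.05 s, during which the arm holds its last target.

## Working session

There is one attempt and no reset: what is moved stays moved. The work goes in short steps, each a Python script; the robot and the scene stay as the last script left them, time stands still between calls to the robot, and variables do not carry over. Pictures are saved under pics/ and viewed, and the job is handed in when it is done.

```bash
ls; mkdir -p pics; python3 - <<'E'
from plant import *
import cv2
print(monitor.get_state())
for n in ["scene","top","wrist"]:
    p=imaging.read_camera(n); cv2.imwrite(f"pics/a_{n}.png",p["img"]); print(n,{k:v for k,v in p.items() if k!="img"})
    if n!="wrist":
        for l in ["dock","rail_middle","socket_face","speaker_switch","speaker_toggle_tip","pack_rib","speaker_catch_pad","console","console_switch","charger_toggle_tip","plunger"]:
            print(l,[(np_['at'],round(np_['conf'],2)) for np_ in tip_of(p,l)][:4])
E
```

```text
pics
{'t': 0.0, 'q': array([ 7.30849242e+01,  2.02623481e+01,  9.36295379e+01, -5.31751513e-04,
        6.61871150e+01, -1.37958372e-01]), 'dq': array([-0.07146041, -0.0728711 , -0.0793185 , -0.15190375,  0.02031214,
        0.04458848]), 'tau': array([ 3.70527312e-03, -5.93840003e+01, -3.34224236e+01,  6.99702697e-02,
        2.30467552e-02, -1.24878256e-04]), 'tcp_pos': array([0.18026835, 0.59791716, 0.21386175]), 'eef_rot': array([ -89.785354  ,   89.92099753, -106.56225639]), 'force': array([ 0.34045274,  0.21921252, -0.51178608]), 'ft_torque': array([-0.03577529, -0.01208274,  0.07700517]), 'opening': 1.0030324574476746}
scene {'fx': 496.82684348953194, 'fy': 496.82684348953194, 'cx': 321.44672575369765, 'cy': 198.41230793534922, 'R': array([[ 0.13104571,  0.991327  , -0.00988976],
       [ 0.56725951, -0.08316115, -0.81932952],
       [-0.81304592,  0.10175955, -0.57323758]]), 't': array([-0.04151083, -0.24233707,  1.71078846]), 'shot': 1}
dock [([348.5, 234.0], 0.98)]
rail_middle [([349.8, 227.5], 0.67)]
socket_face [([292.6, 239.4], 0.66)]
speaker_switch [([415.5, 196.3], 0.6
[... 1167 characters left out ...]
 0.97), ([436.3, 227.8], 0.62), ([440.2, 293.1], 0.59)]
charger_toggle_tip [([434.7, 296.4], 0.59), ([429.7, 231.7], 0.39), ([428.2, 169.9], 0.37), ([430.7, 235.5], 0.24)]
plunger [([257.8, 190.9], 0.72), ([287.9, 118.1], 0.63)]
wrist {'fx': 277.30494741660107, 'fy': 277.30494741660107, 'cx': 322.4187928898067, 'cy': 197.00080253054168, 'mount': array([[ 5.17210383e-04, -2.38536337e-01,  9.71133435e-01,
        -1.69953767e-01],
       [ 9.99999865e-01,  8.54768438e-05, -5.11588792e-04,
         1.07928455e-03],
       [ 3.90230956e-05,  9.71133569e-01,  2.38536349e-01,
        -6.76347631e-02],
       [ 0.00000000e+00,  0.00000000e+00,  0.00000000e+00,
         1.00000000e+00]]), 'shot': 3}
```

View pics/a_scene.png

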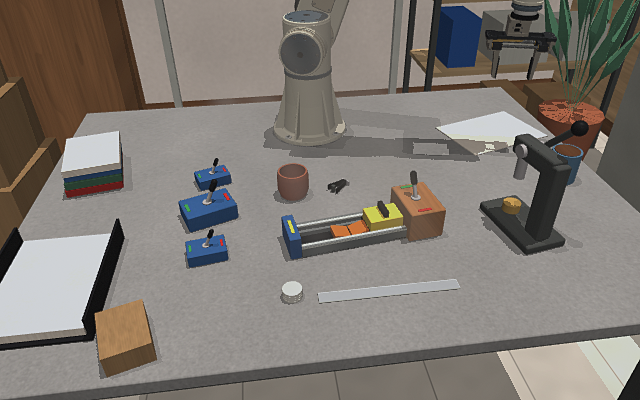

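View pics/a_top.png

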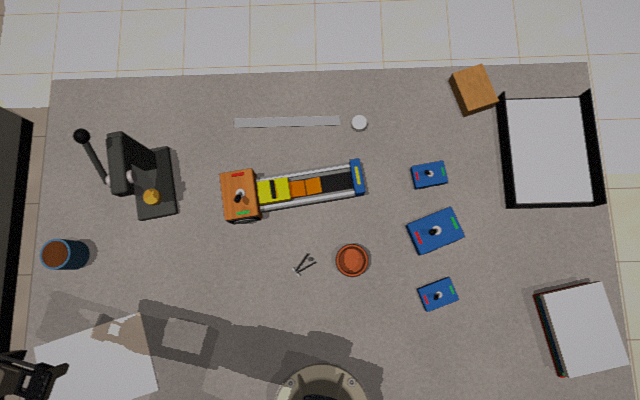

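View pics/a_wrist.png

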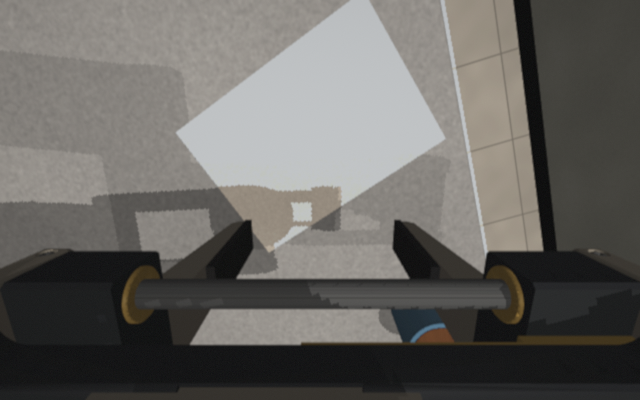

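```bash
cat > h.py <<'E'
import numpy as np, cv2
from plant import *
from scipy.optimize import least_squares
def proj(p,X):
    X=np.atleast_2d(X); c=X@np.array(p["R"]).T+p["t"]
    return np.c_[p["fx"]*c[:,0]/c[:,2]+p["cx"],p["fy"]*c[:,1]/c[:,2]+p["cy"]]
def ray(p,uv,z):
    d=np.array([(uv[0]-p["cx"])/p["fx"],(uv[1]-p["cy"])/p["fy"],1.]); R=np.array(p["R"])
    o=-R.T@p["t"]; w=R.T@d; return o+w*(z-o[2])/w[2]
def T(pose,L):
    x,y,a=pose; c,s=np.cos(a),np.sin(a); L=np.atleast_2d(L)
    return np.c_[x+c*L[:,0]-s*L[:,1], y+s*L[:,0]+c*L[:,1], L[:,2]]
def crop(p,c,half,name,k=6):
    x,y=map(int,c); h=half; im=p["img"][max(0,y-h[1]):y+h[1],max(0,x-h[0]):x+h[0]]
    cv2.imwrite(name,cv2.resize(im,None,fx=k,fy=k,interpolation=cv2.INTER_CUBIC))
E
python3 - <<'E'
from h import *
s=imaging.read_camera("scene");t=imaging.read_camera("top")
# consoles: blue masks top
for n,p in (("top",t),("scene",s)):
    b,g,r_=[p["img"][...,i].astype(int) for i in range(3)]
    m=((b>r_+50)&(b>g+25)).astype(np.uint8)
    m=cv2.morphologyEx(m,cv2.MORPH_CLOSE,np.ones((7,7)))
    N,l,st,c=cv2.connectedComponentsWithStats(m)
    for i in range(1,N):
        if st[i,4]>250:
            pts=np.argwhere(l==i)[:,::-1].astype(np.float32); rc=cv2.minAreaRect(pts)
            q=cv2.boxPoints(rc); W=np.array([ray(p,u,.045 if n=="top" else .03)[:2] for u in q]); e=np.linalg.norm(W-np.roll(W,1,0),axis=1)
            print(n,np.round(rc[0],1),st[i,4],np.round(W.mean(0),3),np.round(e,3))
L={"dock":(0,0,0),"rail_middle":(0,0,.016),"speaker_switch":(0,.176,.08),"pack_rib":(0,.087,.063),"speaker_catch_pad":(0,.0235,.0205),"plunger":(0,.130,.036),"socket_face":(0,-.131,.016),"speaker_toggle_tip":(-.06*np.sin(.45),.176,.08+.06*np.cos(.45))}
obs=[]
for p in (s,t):
    for k in L:
        for d in tip_of(p,k)[:1]: obs.append((p,k,d["at"]))
f=lambda v: np.concatenate([proj(p,T(v,L[k]))[0]-a for p,k,a in obs])
o=least_squares(f,[.55,.1,-.1],loss="soft_l1"); print(o.x)
for (p,k,a),e in zip(obs,o.fun.reshape(-1,2)): print(p["shot"],k,np.round(a),np.round(f(o.x).reshape(-1,2)[[i for i,q in enumerate(obs) if q[0] is p and q[1]==k][0]],1))
crop(t,(300,190),(90,45),"pics/b_top.png",4); crop(t,(435,230),(60,75),"pics/b_con.png",4); crop(s,(365,215),(95,60),"pics/b_scn.png",4)
crop(s,(210,215),(50,60),"pics/b_conscn.png",5)
E
```

```text
top [356.9 175.6] 351 [ 0.613 -0.112] [0.096 0.028 0.096 0.028]
top [429.2 173.8] 731 [ 0.613 -0.308] [0.062 0.091 0.062 0.09 ]
top [435.5 230.2] 1554 [ 0.459 -0.315] [0.088 0.132 0.088 0.13 ]
top [437.9 294.2] 847 [ 0.294 -0.31 ] [0.062 0.09  0.062 0.089]
scene [462.9  35.8] 1687 [-0.893  0.88 ] [1.002 0.255 1.05  0.177]
scene [205.  191.4] 1456 [ 0.382 -0.327] [0.21  0.164 0.224 0.143]
scene [290.7 227.3] 284 [ 0.577 -0.11 ] [0.101 0.03  0.103 0.028]
scene [205.9 249.8] 683 [ 0.633 -0.311] [0.09  0.093 0.092 0.087]
[0.59264059 0.03188324 0.16599935]
4 dock [348. 234.] [1.1 1.2]
4 rail_middle [350. 229.] [-0.9  0.9]
4 speaker_switch [414. 196.] [3.1 0.1]
4 pack_rib [383. 208.] [-0.2  0.3]
4 speaker_catch_pad [359. 225.] [-1.4  1.6]
4 plunger [398. 214.] [ 0.  -0.5]
4 socket_face [294. 239.] [3.7 1.5]
4 speaker_toggle_tip [413. 174.] [ 1.5 -1.7]
5 dock [304. 186.] [1.2 1.3]
5 rail_middle [305. 184.] [0.1 2.7]
5 speaker_switch [241. 192.] [-2.9  2.4]
5 pack_rib [270. 190.] [ 2.6 -1.3]
5 speaker_catch_pad [295. 190.] [ 1.5 -2.6]
5 plunger [258. 194.] [ 0.4 -0.8]
5 socket_face [349. 176.] [1.8 1.8]
5 speaker_toggle_tip [236. 199.] [-1.7  1.7]
```

View pics/b_top.png

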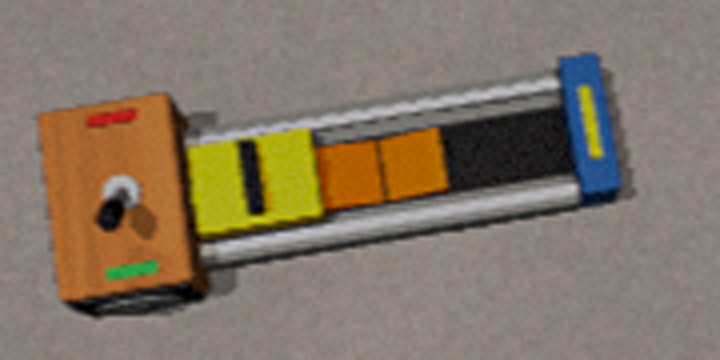

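View pics/b_con.png

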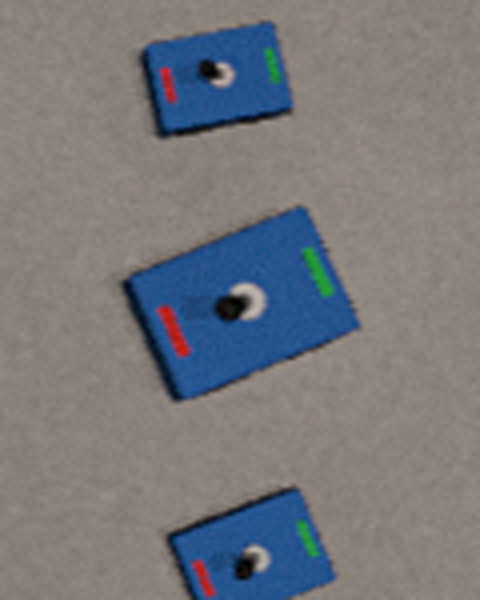

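View pics/b_scn.png

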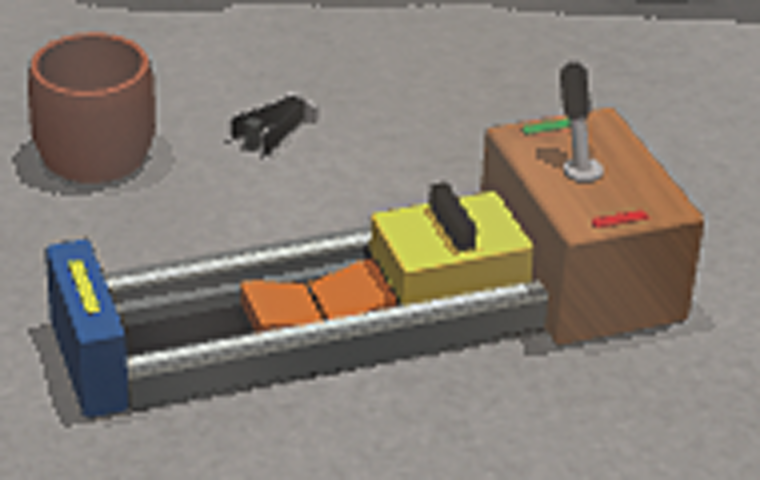

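View pics/b_conscn.png

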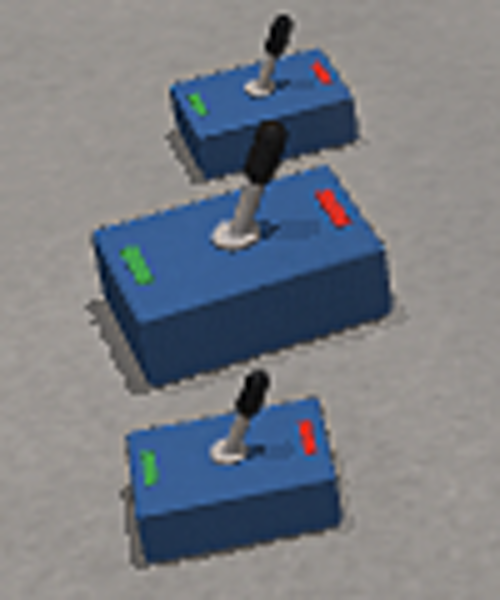

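```bash
cat >> h.py <<'E'
from scipy.spatial.transform import Rotation as Rn
def ori(d):  # tool x down, tool z along horizontal angle d (rad)
    x=np.array([0,0,-1.]); z=np.array([np.cos(d),np.sin(d),0]); y=np.cross(z,x)
    return Rn.from_matrix(np.c_[x,y,z]).as_euler("xyz",degrees=True)
E
cat > fit.py <<'E'
from h import *
s=imaging.read_camera("scene");t=imaging.read_camera("top")
def blobs(p,col,roi):
    h=cv2.cvtColor(p["img"],cv2.COLOR_BGR2HSV); 
    lo,hi={"r":((173,150,90),(180,255,255)),"g":((45,120,60),(85,255,255)),"y":((24,150,110),(35,255,255))}[col]
    m=cv2.inRange(h,lo,hi)
    if col=="r": m|=cv2.inRange(h,(0,200,130),(3,255,255))
    x0,y0,x1,y1=roi; k=np.zeros_like(m);k[y0:y1,x0:x1]=m[y0:y1,x0:x1]
    N,l,st,c=cv2.connectedComponentsWithStats(k,connectivity=8); i=1+np.argmax(st[1:,4]); return c[i],st[i,4]
B=[(t,"r",(225,160,260,185),(.052,.176,.08)),(t,"g",(225,200,260,225),(-.052,.176,.08)),(t,"y",(340,155,365,190),(0,-.145,.06)),
(s,"r",(410,200,440,220),(.052,.176,.08)),(s,"g",(398,180,412,192),(-.052,.176,.08)),(s,"y",(280,215,300,240),(0,-.145,.06))]
C=[(t,"r",(405,225,425,248),(0,.052,.045)),(t,"g",(445,210,465,235),(0,-.052,.045)),(s,"r",(220,185,240,202),(0,.052,.045)),(s,"g",(180,200,195,215),(0,-.052,.045))]
for n,BB,x0 in (("dock",B,[.59,.03,.166]),("con",C,[.459,-.315,.35])):
    o_=[blobs(p,c,roi) for p,c,roi,_ in BB]; print([(np.round(a,1).tolist(),int(n_)) for a,n_ in o_])
    def f(v,w): return np.concatenate([proj(p,T(v,X))[0]-o[0] for (p,c,roi,X),o in zip(BB,o_) if w is None or p is w])
    for w in (None,s,t):
        q=least_squares(f,x0,args=(w,)); print(n,np.round(q.x,4),np.round(q.fun,1).reshape(-1,2).tolist())
print("press",[np.round(ray(t,u,0),3) for u in ((178,213),(135,220),(120,165))], np.round(ray(s,(512,150),.25),3))
E
python3 fit.py
```

```text
[([237.3, 174.2], 25), ([242.5, 212.1], 34), ([357.0, 174.6], 38), ([418.0, 210.0], 1), ([406.3, 186.1], 12), ([290.7, 226.3], 37)]
dock [0.591  0.0256 0.1464] [[0.3, 0.2], [0.3, 0.4], [2.4, -0.1], [5.8, -1.2], [-0.3, -0.4], [-2.8, -0.0]]
dock [0.5906 0.0234 0.1437] [[4.9, -1.1], [-1.1, -0.3], [-3.8, -0.1]]
dock [0.5916 0.0283 0.1463] [[-0.7, -0.0], [-0.7, 0.2], [1.4, -0.3]]
[([418.0, 237.1], 32), ([454.0, 222.8], 37), ([226.2, 196.3], 21), ([186.9, 207.5], 31)]
con [ 0.4602 -0.3161  0.3524] [[-0.1, -0.1], [0.1, -0.2], [-0.1, -0.2], [-0.0, -0.2]]
con [ 0.4612 -0.3159  0.3514] [[-0.0, 0.0], [0.0, -0.0]]
con [ 0.4599 -0.3161  0.3527] [[-0.1, 0.0], [0.1, -0.0]]
press [array([0.528, 0.393, 0.   ]), array([0.511, 0.515, 0.   ]), array([0.672, 0.569, 0.   ])] [0.659 0.371 0.25 ]
```

```bash
sed -i 's|    def f(v,w)|    if n=="dock": o_[3]=(np.array([425,209.8]),9)\n    def f(v,w)|' fit.py; cat >> fit.py <<'E'
def f2(v,w=None):
    out=[]
    for (p,c,roi,X),o in zip(B,OB):
        X=np.array(X,float)
        if c!="y": X[1]=v[3]
        out.append(proj(p,T(v[:3],X))[0]-o[0])
    return np.concatenate(out)
OB=[blobs(p,c,roi) for p,c,roi,_ in B]; OB[3]=(np.array([425,209.8]),9)
q=least_squares(f2,[.59,.03,.15,.176]);print(np.round(q.x,4),np.round(q.fun,1).reshape(-1,2).tolist())
def yel(p,roi):
    h=cv2.cvtColor(p["img"],cv2.COLOR_BGR2HSV); m=cv2.inRange(h,(24,150,110),(35,255,255)); k=np.zeros_like(m);x0,y0,x1,y1=roi;k[y0:y1,x0:x1]=m[y0:y1,x0:x1]
    pts=np.argwhere(k)[:,::-1].astype(np.float32); return cv2.minAreaRect(pts)
rc=yel(t,(250,165,305,215)); print("pack top",rc,[np.round(ray(t,u,.054),4).tolist() for u in cv2.boxPoints(rc)])
for v in (np.array([.591,.0256,.1464]),q.x[:3]):
    P=np.array([[-.048,-.131,.06],[.048,-.131,.06],[.048,-.159,.06],[-.048,-.159,.06],[-.065,.131,.08],[.065,.131,.08],[.065,.221,.08],[-.065,.221,.08],[-.031,.0445,.054],[.031,.0445,.054],[0,.087,.072],[0,.0435,.024],[0,.0015,.014]])
    for n,p,c,h in (("t",t,(300,190),(90,45)),("s",s,(365,215),(95,60))):
        im=cv2.resize(p["img"][c[1]-h[1]:c[1]+h[1],c[0]-h[0]:c[0]+h[0]],None,fx=4,fy=4,interpolation=cv2.INTER_CUBIC)
        for u in proj(p,T(v,P)): cv2.circle(im,tuple(int(round(a)) for a in ((u-np.array(c)+h)*4+1.5)),3,(255,0,255),-1)
        cv2.imwrite(f"pics/c_{n}{0 if v[1]==.0256 else 1}.png",im)
E
python3 fit.py
```

```text
[([237.3, 174.0], 24), ([242.5, 212.1], 34), ([357.0, 174.6], 38), ([418.0, 210.0], 1), ([406.3, 186.1], 12), ([290.7, 226.3], 38)]
dock [0.5921 0.0287 0.1475] [[-0.8, -0.0], [-0.8, 0.1], [1.2, -0.5], [0.2, -0.9], [0.9, -0.3], [-1.4, 0.2]]
dock [0.593  0.0289 0.1506] [[0.3, -0.8], [0.9, -0.2], [-1.2, 0.6]]
dock [0.5917 0.0283 0.1458] [[-0.6, 0.1], [-0.7, 0.1], [1.4, -0.3]]
[([418.1, 237.4], 34), ([454.0, 222.8], 37), ([226.2, 196.3], 21), ([186.9, 207.5], 31)]
con [ 0.4599 -0.3161  0.358 ] [[-0.1, -0.2], [0.0, -0.1], [-0.1, -0.3], [0.0, -0.2]]
con [ 0.4612 -0.3159  0.3514] [[-0.0, 0.0], [0.0, -0.0]]
con [ 0.4595 -0.3162  0.3602] [[-0.1, 0.0], [0.1, -0.0]]
press [array([0.528, 0.393, 0.   ]), array([0.511, 0.515, 0.   ]), array([0.672, 0.569, 0.   ])] [0.659 0.371 0.25 ]
[0.5916 0.032  0.1454 0.1707] [[-0.1, -0.3], [-0.1, -0.2], [0.0, -0.2], [-0.5, -0.7], [0.3, -0.1], [0.0, -0.1]]
pack top ((273.0655517578125, 189.90951538085938), (22.039674758911133, 31.677095413208008), 80.90972137451172) [[0.6015, 0.1637, 0.054], [0.6132, 0.0784, 0.054], [0.553, 0.0693, 0.054], [0.5414, 0.1538, 0.054]]
```

```bash
python3 -c "
import cv2,numpy as np
a=cv2.imread('pics/c_t1.png');b=cv2.imread('pics/c_s1.png')
a=a[:, :720];w=760
a=cv2.copyMakeBorder(a,0,0,0,40,0);o=np.vstack([a,b]);print(o.shape);cv2.imwrite('pics/c_1.png',cv2.resize(o,(543,600)))"
```

```text
(840, 760, 3)
```

View pics/c_t1.png

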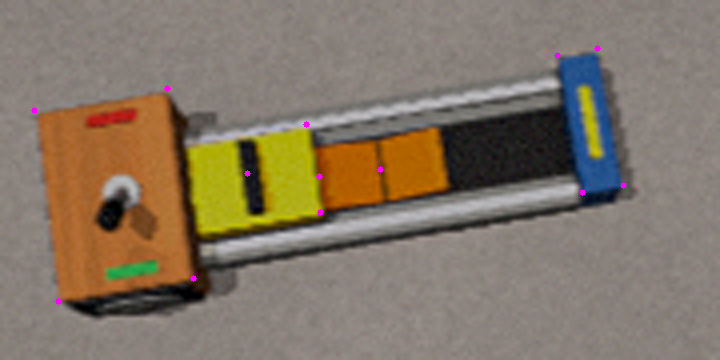

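View pics/c_s1.png

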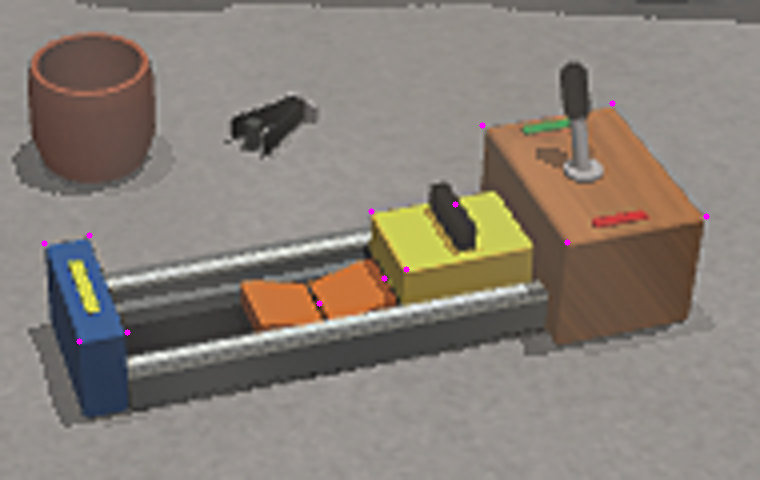

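```bash
cat >> h.py <<'E'
DOCK=np.array([.5903,.0305,.1455]); CON=np.array([.4601,-.3160,.355])
D=lambda x,y,z: T(DOCK,[x,y,z])[0]
C=lambda x,y,z: T(CON,[x,y,z])[0]
def st(m=""):
    s=monitor.get_state(); print(m,"t%.2f"%s["t"],np.round(s["tcp_pos"],4),"F",np.round(s["force"],1),"q6 %.0f"%s["q"][5],flush=True); return s
E
python3 - <<'E'
from h import *
a=DOCK[2]
s=monitor.get_state()
for p in ([.14,.42,.32],[.33,.12,.32],D(-.07,.172,.22),D(-.07,.172,.115),D(0,.018,.02),D(0,.1,.06),D(0,-.07,.06),C(0,.08,.08)):
    for o in (a,a+np.pi,a+np.pi/2,a-np.pi/2):
        q=planner.inverse_kinematics(p,ori(o)); print(np.round(p,3),round(np.degrees(o)),None if q is None else np.round(q))
E
```

```text
[0.14 0.42 0.32] 8 [ 71.  -2. 107.  -0.  75. -27.]
[0.14 0.42 0.32] 188 [ 71.  -2. 107.  -0.  75. 153.]
[0.14 0.42 0.32] 98 [  71.   -2.  107.   -0.   75. -117.]
[0.14 0.42 0.32] -82 [ 71.  -2. 107.  -0.  75.  63.]
[0.33 0.12 0.32] 8 [ 20. -12. 115.  -0.  77. -79.]
[0.33 0.12 0.32] 188 [ 20. -12. 115.  -0.  77. 101.]
[0.33 0.12 0.32] 98 [  20.  -12.  115.    0.   77. -169.]
[0.33 0.12 0.32] -82 [ 20. -12. 115.  -0.  77.  11.]
[0.496 0.191 0.22 ] 8 [ 21.  12. 105.  -0.  64. -77.]
[0.496 0.191 0.22 ] 188 [ 21.  12. 105.  -0.  64. 103.]
[0.496 0.191 0.22 ] 98 [  21.   12.  105.    0.   64. -167.]
[0.496 0.191 0.22 ] -82 [ 21.  12. 105.  -0.  64.  13.]
[0.496 0.191 0.115] 8 [ 21.  19. 110.  -0.  51. -77.]
[0.496 0.191 0.115] 188 [ 21.  19. 110.  -0.  51. 103.]
[0.496 0.191 0.115] 98 [  21.   19.  110.   -0.   51. -167.]
[0.496 0.191 0.115] -82 [ 21.  19. 110.  -0.  51.  13.]
[0.588 0.048 0.02 ] 8 [  5.  31. 106.  -0.  43. -94.]
[0.588 0.048 0.02 ] 188 [  5.  31. 106.  -0.  43.  86.]
[0.588 0.048 0.02 ] 98 None
[0.588 0.048 0.02 ] -82 [  5.  31. 106.  -0.  43.  -4.]
[0.576 0.129 0.06 ] 8 [ 13.  28. 105.  -0.  48. -86.]
[0.576 0.129 0.06 ] 188 [ 13.  28. 105.  -0.  48.  94.]
[0.576 0.129 0.06 ] 98 None
[0.576 0.129 0.06 ] -82 [ 13.  28. 105.  -0.  48.   4.]
[ 0.6   -0.039  0.06 ] 8 [  -4.   29.  103.   -0.   48. -102.]
[ 0.6   -0.039  0.06 ] 188 [ -4.  29. 103.  -0.  48.  78.]
[ 0.6   -0.039  0.06 ] 98 [ -4.  29. 103.   0.  48. 168.]
[ 0.6   -0.039  0.06 ] -82 [ -4.  29. 103.  -0.  48. -12.]
[ 0.432 -0.241  0.08 ] 8 [ -29.   19.  116.    0.   45. -128.]
[ 0.432 -0.241  0.08 ] 188 [-29.  19. 116.   0.  45.  52.]
[ 0.432 -0.241  0.08 ] 98 [-29.  19. 116.  -0.  45. 142.]
[ 0.432 -0.241  0.08 ] -82 [-29.  19. 116.  -0.  45. -38.]<sys>:0: UserWarning: Gimbal lock detected. Setting third angle to zero since it is not possible to uniquely determine all angles.
```

```bash
python3 -W ignore - <<'E'
from h import *
a=DOCK[2]; o=ori(a)
eoat.close(20); st("closed")
r.reach([.14,.42,.32],o); st("w1")
r.reach([.33,.14,.30],o); st("w2")
r.reach(D(-.07,.172,.18),o); st("above")
p=imaging.read_camera("scene"); crop(p,(400,180),(80,65),"pics/d1.png",5)
p=imaging.read_camera("wrist"); cv2.imwrite("pics/d1w.png",p["img"])
E
```

```text
closed t3.70 [0.1804 0.5984 0.2146] F [-0.2 -0.1 -0.1] q6 -0
w1 t4.55 [0.1402 0.4208 0.3199] F [-0.7 -0.  -0.1] q6 -27
w2 t5.83 [0.3302 0.1407 0.2999] F [ 0.2  0.4 -0.3] q6 -76
above t6.68 [0.4954 0.1909 0.1804] F [0.1 0.2 0.7] q6 -77
```

View pics/d1.png

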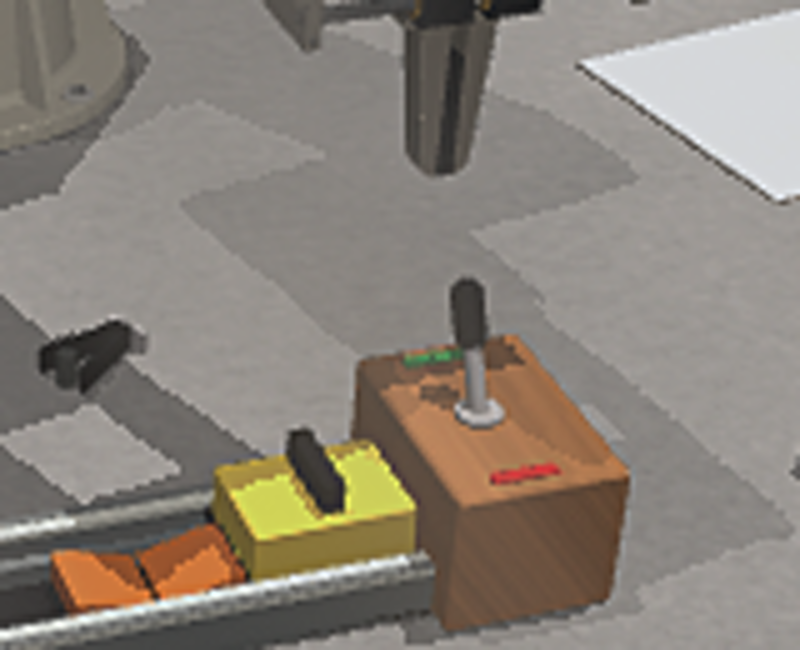

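View pics/d1w.png

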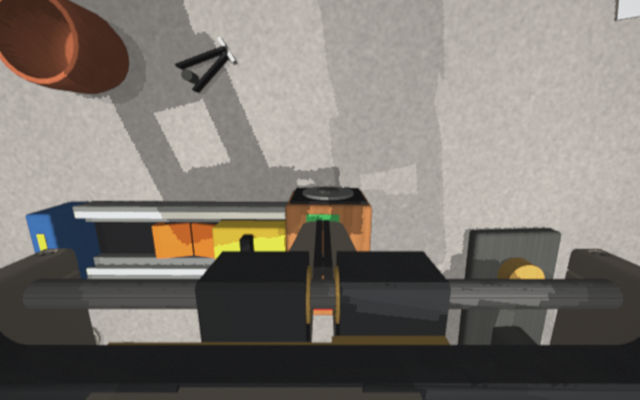

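```bash
python3 -W ignore - <<'E'
from h import *
r.servo_line(D(-.07,.172,.112),speed=.12); st("down")
for x in (-.035,-.02,-.01,-.005):
    r.servo_line(D(x,.172,.112),speed=.06); st(x)
p=imaging.read_camera("scene"); crop(p,(400,180),(80,65),"pics/d2.png",5)
E
```

```text
down t7.50 [0.4964 0.1907 0.1127] F [ 0.5 -0.1  0.3] q6 -77
-0.035 t8.23 [0.5303 0.1955 0.1115] F [-2.4  0.9 -1.1] q6 -78
-0.02 t8.63 [0.5461 0.1979 0.1121] F [-0.9 -0.2  0.5] q6 -79
-0.01 t8.95 [0.556  0.1993 0.112 ] F [0.3 0.1 0.4] q6 -79
-0.005 t9.20 [0.5607 0.2    0.112 ] F [-0.4 -0.2  0.3] q6 -79
```

View pics/d2.png

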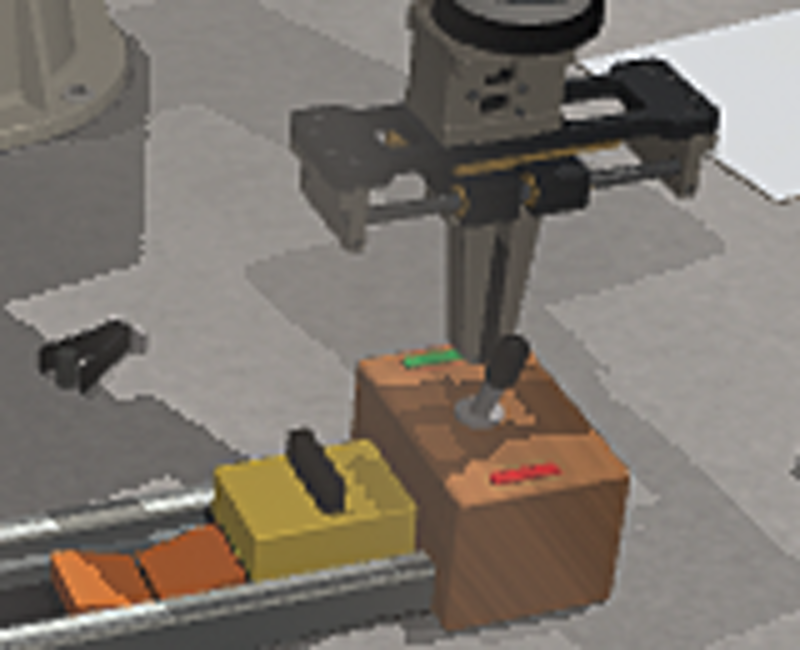

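The toggle's knob, at crop pixel (508,360), now leans towards the red bar and the force has gone, so it has snapped over. Next is the catch.

```bash
python3 -W ignore - <<'E'
from h import *
a=DOCK[2]; o=ori(a-np.pi/2)
r.servo_line(D(-.05,.172,.18),speed=.2)
r.reach(D(0,.018,.09),o); st("above catch")
r.servo_line(D(0,.018,.026),speed=.1); st("pre")
for z in (.02,.016,.0125):
    r.servo_line(D(0,.018,z),speed=.04); st(z)
p=imaging.read_camera("scene"); crop(p,(380,200),(80,65),"pics/e1.png",5)
E
```

```text
above catch t10.99 [0.5875 0.0485 0.0894] F [-0.   0.6  0.5] q6 -4
pre t11.78 [0.5881 0.0484 0.0263] F [0.  0.1 0.1] q6 -4
0.02 t12.08 [0.5882 0.0483 0.0204] F [ 0.1 -1.1  0.9] q6 -4
0.016 t12.33 [0.5879 0.0483 0.016 ] F [1.2 0.6 1.7] q6 -4
0.0125 t12.58 [0.5875 0.0478 0.0121] F [ 1.5 -4.6 -0.1] q6 -4
```

View pics/e1.png

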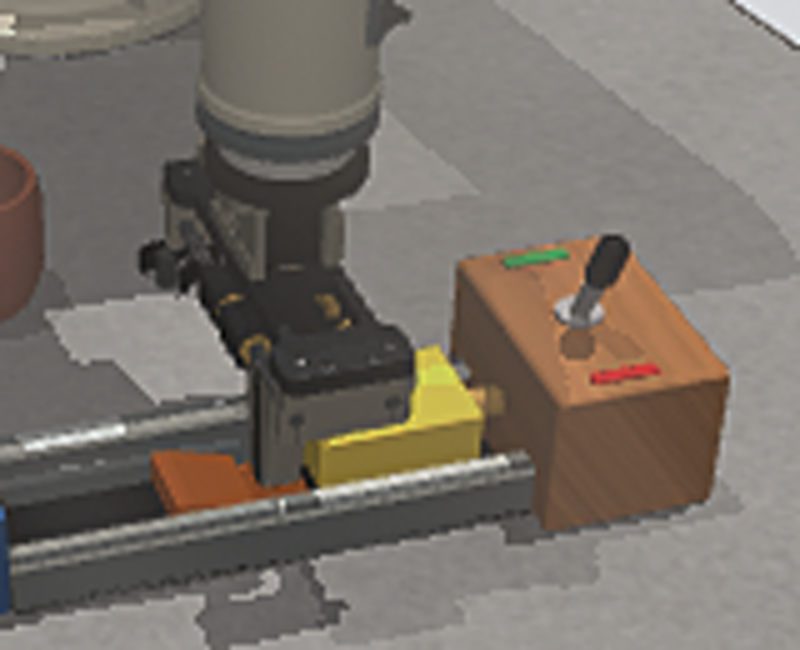

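The pack has popped free, with the brass plunger showing at (490,400), and is resting against the finger. I'll lift and check where it ends up.

```bash
python3 -W ignore - <<'E'
from h import *
r.servo_line(D(0,.018,.10),speed=.15); st("lift")
r.servo_line(D(0,.10,.10),speed=.2)
st("over")
p=imaging.read_camera("scene"); crop(p,(380,200),(80,65),"pics/e2.png",5)
print(tip_of(p,"pack_rib")[:2], proj(p,D(0,.065,.072-.009)),proj(p,D(0,.087,.063)))
E
```

```text
lift t13.37 [0.587  0.0485 0.0994] F [ 0.4  0.3 -0.6] q6 -4
over t13.93 [0.5753 0.1292 0.0993] F [-0.8 -0.4  0.5] q6 4
[{'at': [376.1, 208.3], 'conf': 0.67}] [[373.9060751  209.75354173]] [[382.3384707  208.23088069]]
```

View pics/e2.png

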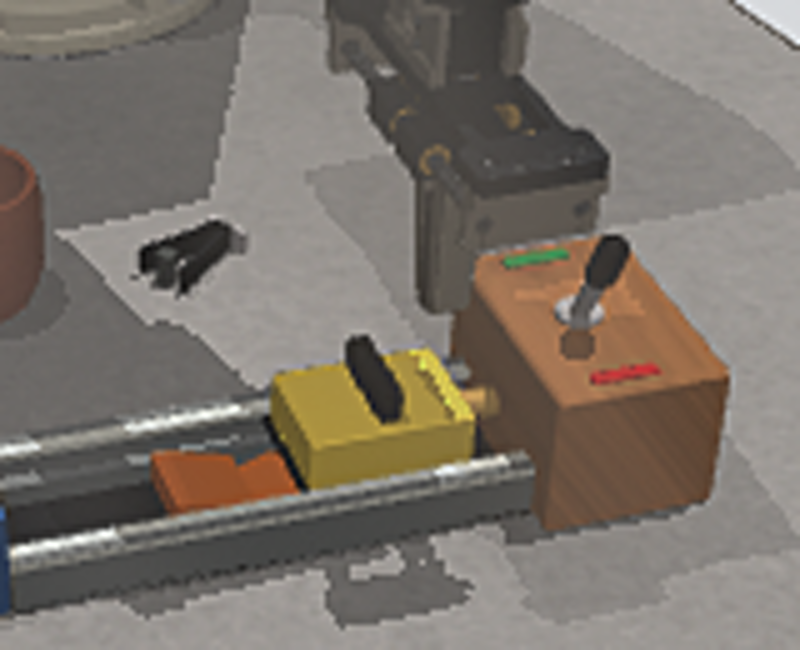

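```bash
python3 -W ignore - <<'E'
from h import *
r.servo_line(D(0,.10,.060),speed=.1); st("down")
r.servo_line(D(0,.02,.060),speed=.08); st("push")
r.servo_line(D(0,-.055,.060),speed=.08); st("push2")
ey=np.array([-np.sin(DOCK[2]),np.cos(DOCK[2]),0])
y=-.055
while y>-.077:
    y-=.002; r.servo_line(D(0,y,.060),speed=.04); s=st("%.3f"%y); f=s["force"]@ey
    if f>12: break
p=imaging.read_camera("scene"); crop(p,(330,215),(80,65),"pics/f1.png",5)
E
```

```text
down t14.57 [0.5758 0.1292 0.0599] F [0.2 0.2 0.2] q6 4
push t15.72 [0.5871 0.0502 0.0597] F [-0.4  0.1 -0.8] q6 -4
push2 t16.82 [ 0.5984 -0.0239  0.0601] F [-0.1 -0.6 -0.2] q6 -11
-0.057 t17.07 [ 0.5987 -0.0256  0.0601] F [-0.   2.7  0.7] q6 -11
-0.059 t17.32 [ 0.5989 -0.0278  0.0601] F [0.1 2.2 1.5] q6 -11
-0.061 t17.57 [ 0.5992 -0.03    0.0601] F [-0.2  2.8  2.1] q6 -11
-0.063 t17.82 [ 0.5995 -0.0321  0.06  ] F [-1.   1.4  1.6] q6 -12
-0.065 t18.07 [ 0.5998 -0.034   0.06  ] F [1.1 2.6 2.4] q6 -12
-0.067 t18.32 [ 0.6    -0.036   0.0599] F [-0.5  0.8  1.8] q6 -12
-0.069 t18.57 [ 0.6003 -0.038   0.06  ] F [0.1 0.9 2.5] q6 -12
-0.071 t18.82 [ 0.6009 -0.0391  0.06  ] F [-0.2  6.4  0.6] q6 -12
-0.073 t19.07 [ 0.6009 -0.0393  0.06  ] F [-0.7 16.4  2.8] q6 -12
```

View pics/f1.png

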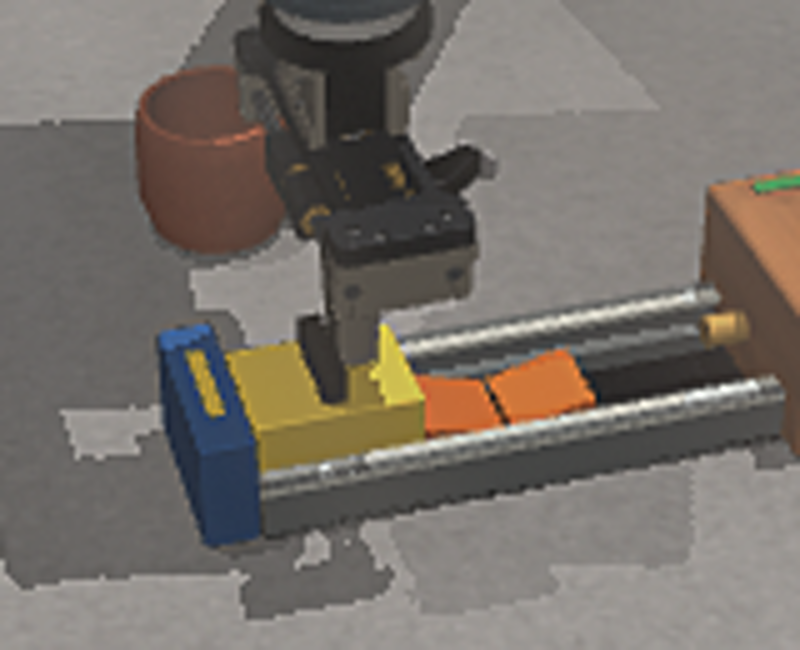

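```bash
python3 -W ignore - <<'E'
from h import *
r.servo_line(D(0,-.062,.060),speed=.1)
r.servo_line(D(0,-.060,.20),speed=.25); st("up")
r.reach(C(0,.075,.18),ori(CON[2]-np.pi/2)); st("con")
p=imaging.read_camera("scene"); crop(p,(330,215),(80,65),"pics/g1.png",5); crop(p,(215,190),(60,60),"pics/g2.png",5)
t=imaging.read_camera("top"); crop(t,(310,190),(70,50),"pics/g3.png",5)
E
```

```text
up t20.08 [ 0.5983 -0.0292  0.1989] F [ 0.1  1.1 -0.4] q6 -11
con t21.14 [ 0.4345 -0.2453  0.1796] F [ 1.2 -0.5  0.4] q6 -50
```

View pics/g1.png

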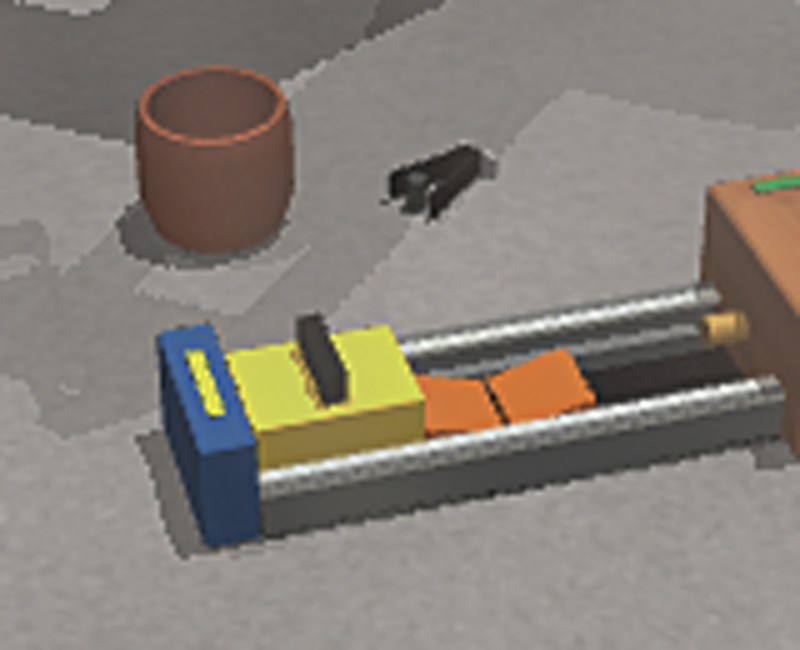

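View pics/g2.png

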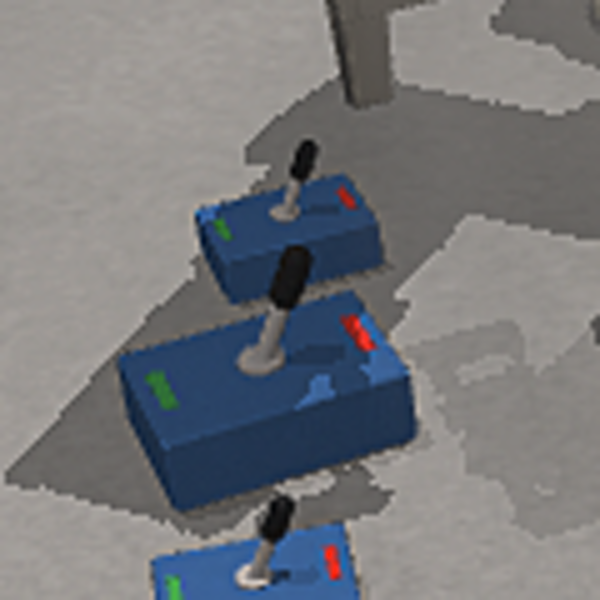

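View pics/g3.png

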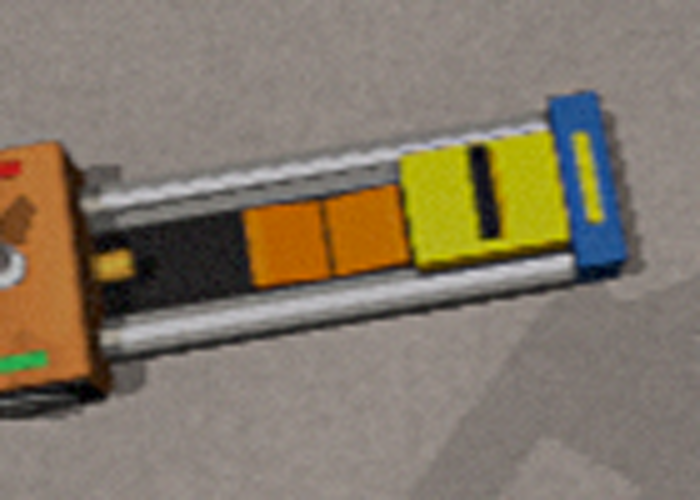

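The pack is hard against the blue block: its yellow edge is at (565,240) and meets the block. The charger catch is up behind it at (365,230), and both catches look alike.

There are three consoles in the top picture: (429,174), 62x91 mm; (435,230), 88x131 mm; and (438,294), 62x90 mm. Only the middle one matches 90x130, and the crop confirms it. Its toggle still leans to red.

```bash
python3 -W ignore - <<'E'
from h import *
r.servo_line(C(0,.075,.077),speed=.12); st("down")
for y in (.035,.02,.01,.005):
    r.servo_line(C(0,y,.077),speed=.06); st(y)
r.servo_line(C(0,.03,.077),speed=.15)
r.servo_line(C(0,.06,.25),speed=.25); st("up")
p=imaging.read_camera("scene"); crop(p,(210,210),(60,60),"pics/k1.png",5); cv2.imwrite("pics/k2.png",p["img"])
E
```

```text
down t22.25 [ 0.4345 -0.2459  0.0775] F [1.1 1.5 0.2] q6 -50
0.035 t23.07 [ 0.4477 -0.283   0.0767] F [-0.1  2.1 -0.4] q6 -53
0.02 t23.47 [ 0.4535 -0.2979  0.0771] F [-1.   0.3 -0.3] q6 -54
0.01 t23.78 [ 0.4568 -0.307   0.077 ] F [-0.4  0.1 -0.3] q6 -54
0.005 t24.03 [ 0.4585 -0.3115  0.077 ] F [-0.2  0.7  0.9] q6 -55
up t25.20 [ 0.4388 -0.2598  0.249 ] F [0.1 0.1 0.1] q6 -51
```

View pics/k1.png

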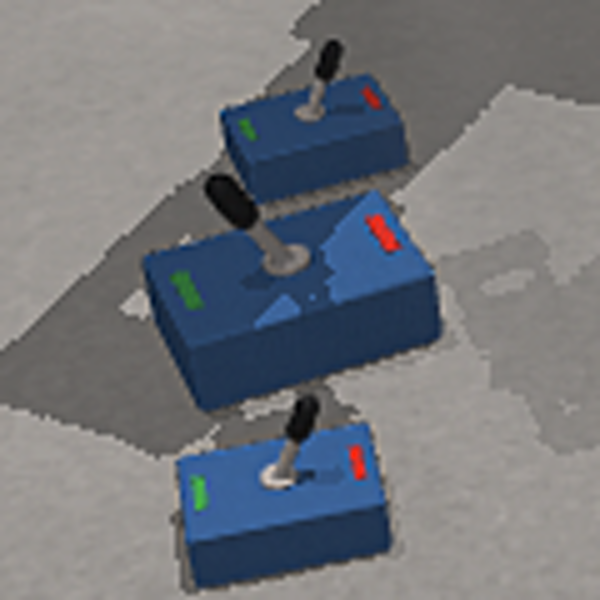

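View pics/k2.png

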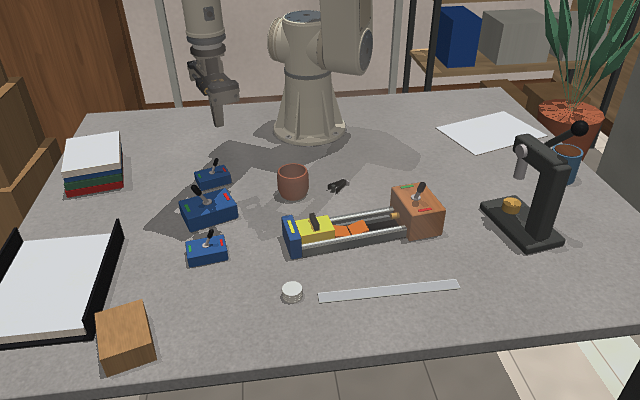

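The charger's toggle, with its knob at (230,200), leans to green. The pack is home, the speaker toggle leans to red, and nothing else has moved. I'm handing in.

```bash
python3 -W ignore - <<'E'
from h import *
r.sleep(.4); st(); order.sign_off(); st()
E
```

```text
t25.65 [ 0.4392 -0.2597  0.2496] F [0.5 0.6 0.4] q6 -51
the job is handed in; nothing more can be done
the job is handed in; nothing more can be done
```

I finished all four steps in order and handed the job in at about 25.7 s of the 51 s allowed; no verdict is reported.

- **Speaker toggle:** it now leans to the red mark. The pushing force dropped away as it snapped over.
- **Speaker catch and pack:** pressing the catch popped the pack loose. I then pushed the pack by its rib until it stopped against the socket block at about 16 N, near the expected home position.
- **Charger catch:** it shows up behind the pack in both the top and scene pictures.
- **Charger toggle:** I flipped the one on the middle console, which measured 88 x 131 mm; the other two are about 62 x 90 mm. It now leans to the green mark.

In the last scene picture the pot, staple remover, tokens and ruler look unmoved, and the gripper was clear of everything at z = 0.25 m. I judged the toggle, catch and pack states from pictures and forces only, since joint values can't be read directly.

One measurement disagreed. My fit of the dock's position from the coloured bars was about 2 mm off the visible edges. I shifted the dock by that amount before acting, and the later contacts agreed with it.

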